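# Fetch the spice jar from under the wire shelf with a reacher

### The job

The spice jar has slid under the low wire shelf, where no hand fits. Take the reacher lying in front by its squeeze grip, slide its open jaws round the jar, squeeze the trigger so that they close on it, draw the jar out, standing, until it is wholly in front of the shelf, then let go. Do not touch the jar with the gripper itself, and leave the shaker under the shelf standing where it is.

Things in the scene. Friction and masses are not known exactly. Their poses are not given: they have to be found in the camera images.
- reacher: Reacher lying flat, 290 mm long, 0.2 kg. Origin: underside, mid grip; +x along the shaft to the jaws, +y to the trigger side. Grip (x -40 to 35 mm, 36 mm high): fixed blue bar, outer face y = -28 mm, and red trigger bar, outer face +28 mm at rest: pinch across y from above. May be slid along the worktop. As only the trigger bar moves, closing a still gripper shifts the reacher to its +y by half the press.
- reacher_jaws (a point): Point on the reacher's underside midway between its two black jaws, 190 mm ahead of its origin, where the jar's axis belongs; axes as the reacher's. Head front 43 mm behind it, jaw tips 35 mm ahead. Open jaws: 76 mm between tips, 90 mm between middles, 106 mm over their backs; they stand 4 to 40 mm above the worktop.
- reacher_trigger (a joint): Red trigger: 0 m at rest (jaws open) to 0.020 m pressed against a spring (grip then 36 mm wide). Both jaws close with it, each tip about 2 mm per mm of press. The spring needs 7.5 N to start, 10.5 N at full press: pinched 1 to 2 mm the reacher is held with jaws still open; a grip of 20 N or more shuts them. On the jar they stop at about 0.012 to 0.017 m. Let go, they spring open.
- spice_jar: The item to fetch: round spice jar with green herbs, a label and a white cap with a dark blue spot on top, 47 mm diameter, 98 mm tall, 0.11 kg, standing under the wire shelf. Origin at the centre of its underside, z up.
- shaker: Round clear shaker with a grey domed top, 44 mm diameter, 90 mm tall, standing under the shelf about 130 mm to the left or right of the jar; to be left there. Origin at the centre of its underside.
- rack: White wire shelf fixed to the worktop, 310 mm wide (y), 170 mm deep (x), 140 mm high, 130 mm clear below, glasses on top; thin legs at its four corners, open at the front. Origin on the worktop under the middle of its front edge; +x points to its back, away from the robot. Jar and shaker stand 55 to 70 mm behind the front edge.

How it is judged:
By the outcome, as a careful person would: the job done as asked, in the order asked, and still so for the second after the job is handed in, with the robot touching nothing.
It also fails if it takes over 40 s, if anything falls off the work surface, if the arm or the gripper's body presses on something with over 40 N, if the wrist force passes 120 N, or if a joint passes its speed limit or range.

### The arm

A 6-joint arm with a two-finger parallel gripper is mounted at the origin on a cart in front of the work surface, level with it; the furniture and walls round the work are solid. World frame = base frame: x ahead of the robot, y to its left, z up, the work surface at z = 0. Lengths are in m, angles in degrees, forces in N, time in s.
With the tool pointing down it reaches from about 0.35 to 0.875 m from the base axis. Payload 4.2 kg.
Tool frame: the origin (TCP) lies at the very end of the fingers, on their centre line; the grasp point (between the pads) lies 19 mm behind it; z points along the fingers, x is the direction in which the jaws open and shut, and the axes are right-handed (so a half turn about z gives the same grasp; the last joint's range is limited). The gripper opens to 87 mm and grips with 3 to 60 N. Pads are 19 mm wide; open, the fingers measure 117 mm over their backs; the gripper's body (75 mm by 190 mm) begins 51 mm behind the grasp point.
Start: joints at [-57.147, 22.042, 0.453, 0, -68.411, -14.817], TCP at [0.194, -0.594, 0.202] pointing down, gripper open.
Joint ranges: [-179.83, 179.83], [-69.29, 118.12], [-61.27, 80.66], [-181.25, 117.63], [-171.15, -9.14], [-177.46, 177.46]. Speed limits (degrees/s): [159.86, 159.86, 180, 180, 180, 180].

### API

Orientations are given as a 3x3 rotation matrix whose columns are the frame's x, y, z axes.
In Python, from station import r gives the robot as it stands.
- The arm moves only by the tool move_arm, never from a script. Its argument "series" is a list that holds one entry, the list of rows, each a list of 7 numbers: the shift along the tool's x, y, z in cm, then the turn, a rotation vector about the tool's x, y, z in degrees, then the opening, from -1 (shut) to 1 (fully open). In form: [[[dx, dy, dz, wx, wy, wz, fingers], ...]]. A call has 1 to 12 rows; each row shifts and turns the commanded pose from where the row before left it, along the tool's axes as they then stand; what a row does not reach is not made up. A row lasts 1/8 s, in which the tool goes at most 62.5 mm and 10.7 degrees, less where a joint would pass 70% of its speed; a pose out of reach is approached as far as the arm can. A call is refused whole if a number of a shift passes 6.25 or a number of a turn 10.7, either way. A call with a gripper value outside its range is refused whole. The fingers move at their own pace and stop on an object; the grip force is fixed at half the most. Time passes only in rows, so rows that do not move let the fingers close. It gives the time, the measured TCP pose, the force and the opening at its end, in the units of the state.
- r.sense(): the state, without advancing time (a new reading comes with each control period).
- r.capture(name): name is "scene" or "top" or "wrist"; returns a dict with "color" (480x640x3 uint8, blue, green, red), "fx", "fy", "cx", "cy" (pixels), "rvec" (rotation vector, rad) and "tvec" (3), from world to camera coordinates, as OpenCV has them; the wrist camera has in their place "tool_from_camera" (4x4, takes a point from camera to tool coordinates, whose origin is the TCP and whose axes are the tool frame's). Camera axes: x right, y down, z forward; pixel columns grow to the right and rows downward; lengths in m; the calibration is good to about 2 mm. A picture is of the moment at which its call begins: read the wrist's pose just before it. There is no depth.
- r.finish_job(): hands the job in, once; it reports no verdict.
The state is a dict: "time_s": time; "joints": joint angles; "joint_velocities": joint speeds; "effort": joint torques, N m; "tcp_pos": TCP position; "ee_rot": TCP orientation; "wrist_force": force on the tool from outside, world axes, zero at the start; "moment": the same for the moment, N m; "gripper_width": opening from 0.0 (shut) to 1.0 (fully open).
Only numpy, scipy, OpenCV 4.12 (cv2) and the standard library are available. Lean on these libraries where they do the work, as an engineer would, in place of code of your own. Each camera call takes 0.05 s, during which the arm holds its last target.

## Working session

There is one attempt and no reset: what is moved stays moved. The work goes in short steps, Python scripts to look and compute and a tool call to move; the robot and the scene stay as the last step left them, time stands still between calls to the robot, and variables do not carry over. Pictures are saved under pics/ and viewed, and the job is handed in when it is done.

Besides the shell and the picture viewer there is one more tool, called after ">>>" in YAML: its name, and indented under it one key for each argument. move_arm: Moves the arm, as the interface text tells. Its arguments: {"type":"object","properties":{"series":{"type":"array","items":{"type":"array","items":{"type":"array","items":{"type":"number"}}}}},"required":["series"]}

```bash
ls; mkdir -p pics; python3 - <<'E'
from station import r
import cv2,numpy as np
s=r.sense();print(s)
for n in("scene","top","wrist"):
    c=r.capture(n);cv2.imwrite(f"pics/{n}0.png",c["color"]);print(n,{k:v for k,v in c.items() if k!="color"})
E
```

```text
pics
{'time_s': 0.0, 'joints': array([-5.71467845e+01,  2.20915028e+01,  3.79113304e-01, -2.98664234e-02,
       -6.84136060e+01, -1.48154883e+01]), 'joint_velocities': array([ 0.04449228,  0.02304629,  0.00549371, -0.00600733, -0.02510791,
        0.07166722]), 'effort': array([-7.98096335e-04, -3.90666854e+01,  1.87404227e+01,  4.22002986e+00,
        1.08641436e-02, -2.04631438e-04]), 'tcp_pos': array([ 0.19332424, -0.59364568,  0.20094505]), 'ee_rot': array([[-3.09459416e-01,  9.50912326e-01, -7.85741209e-04],
       [ 9.50909989e-01,  3.09460399e-01,  2.11023745e-03],
       [ 2.24980659e-03, -9.41363168e-05, -9.99997465e-01]]), 'wrist_force': array([-0.27460589, -0.29979703, -0.62658914]), 'moment': array([-0.04013464,  0.00881068,  0.04503381]), 'gripper_width': 0.9995483509351597}
scene {'fx': 504.6742170297786, 'fy': 504.6742170297786, 'cx': 318.768610117572, 'cy': 245.8722949735739, 'rvec': array([ 0.59799341, -2.581451  ,  1.2337568 ]), 'tvec': array([0.35854891, 0.35400183, 0.44609965])}
top {'fx': 489.01987439223547, 'fy': 489.01987439223547, 'cx': 324.09227914234214, 'cy': 226.92428834713365, 'rvec': array([ 2.16081758, -2.16885464,  0.08482539]), 'tvec': array([-0.29295489,  0.57260235,  0.83934964])}
wrist {'fx': 364.9237329995387, 'fy': 364.9237329995387, 'cx': 317.87345391611916, 'cy': 239.3194244500523, 'tool_from_camera': array([[ 9.99999993e-01, -6.18904495e-05,  9.66245164e-05,
         6.93343580e-05],
       [ 3.56910911e-05,  9.68066872e-01,  2.50692101e-01,
        -6.86362540e-02],
       [-1.09054440e-04, -2.50692096e-01,  9.68066868e-01,
        -1.81556267e-01],
       [ 0.00000000e+00,  0.00000000e+00,  0.00000000e+00,
         1.00000000e+00]])}
```

View pics/scene0.png

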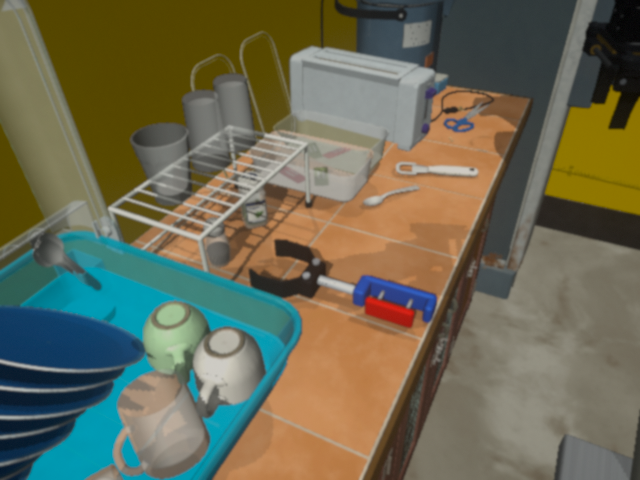

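View pics/top0.png

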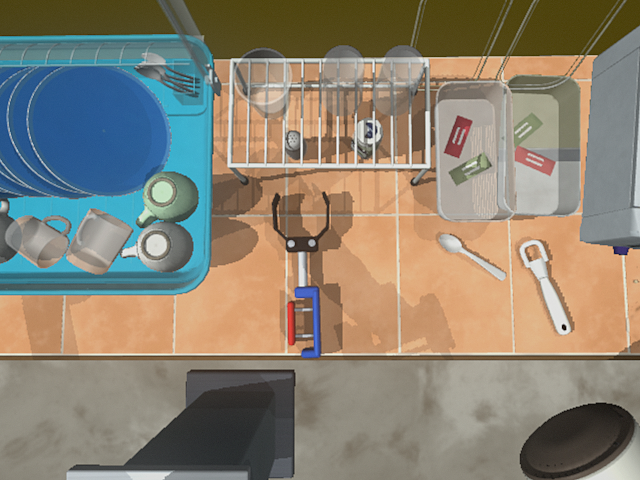

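View pics/wrist0.png

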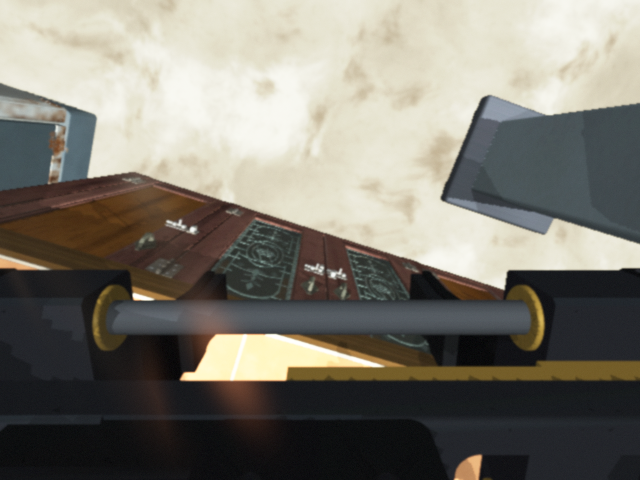

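The top view shows the jar's blue-spotted cap at about (368,130). The shaker is at (292,140), to its left. The reacher's jaws are near (301,215), with the red trigger at (292,323) and the blue bar at (314,323).

```bash
cat > h.py <<'E'
from station import r
import cv2,numpy as np
def cam(n):
    c=r.capture(n);K=np.array([[c["fx"],0,c["cx"]],[0,c["fy"],c["cy"]],[0,0,1]])
    R=cv2.Rodrigues(c["rvec"])[0];return c["color"],K,R,np.array(c["tvec"]).ravel()
def ray(C,p,z):
    _,K,R,t=C;o=-R.T@t;d=R.T@np.linalg.inv(K)@np.array([p[0],p[1],1.]);return o+d*(z-o[2])/d[2]
def proj(C,X):
    _,K,R,t=C;q=K@(R@np.array(X)+t);return q[:2]/q[2]
def pix(m): 
    n,l,st,ce=cv2.connectedComponentsWithStats(m.astype(np.uint8)); i=1+np.argmax(st[1:,4]);return l==i,ce[i],st[i]
E
python3 - <<'E'
from h import *
C=cam("top");im=C[0];hsv=cv2.cvtColor(im,cv2.COLOR_BGR2HSV);H,S,V=[hsv[...,i].astype(int) for i in range(3)]
roi=np.zeros(H.shape,bool);roi[270:365,270:345]=1
for n,m,z in(("red",((H<5)|(H>172))&(S>170)&roi,.036),("blue",(H>105)&(H<130)&(S>120)&roi,.036)):
    m,c,st=pix(m);print(n,c,st,ray(C,c,z))
    pts=np.argwhere(m)[:,::-1].astype(np.float32);rc=cv2.minAreaRect(pts);print(rc)
    for b in cv2.boxPoints(rc):print(b,ray(C,b,z)[:2])
cv2.imwrite("pics/zr.png",cv2.resize(im[180:365,240:350],None,fx=3.2,fy=3.2,interpolation=cv2.INTER_CUBIC))
cv2.imwrite("pics/zj.png",cv2.resize(im[50:190,220:440],None,fx=3.6,fy=3.6,interpolation=cv2.INTER_CUBIC))
S_=cam("scene");cv2.imwrite("pics/zs.png",cv2.resize(S_[0][120:310,100:340],None,fx=3.1,fy=3.1,interpolation=cv2.INTER_CUBIC))
E
```

```text
red [290.70037453 323.67041199] [288 302   7  43 267] [ 0.40417189 -0.23755446  0.036     ]
((291.0, 323.0), (42.0, 6.0), 90.0)
[288. 302.] [ 0.44094417 -0.23277075]
[294. 302.] [ 0.440924   -0.24310751]
[294. 344.] [ 0.36995625 -0.24331491]
[288. 344.] [ 0.3699619  -0.23306093]
blue [311.55903272 317.78378378] [295 287  25  71 703] [ 0.41407727 -0.27332087  0.036     ]
((307.3669128417969, 321.97454833984375), (70.46952056884766, 23.195852279663086), 88.31531524658203)
[294.73813 287.096  ] [ 0.46638028 -0.24430811]
[317.92398 286.41406] [ 0.46744953 -0.28432745]
[319.9957 356.8531] [ 0.34845911 -0.28764804]
[296.80984 357.53503] [ 0.34732685 -0.24816929]
```

View pics/zr.png

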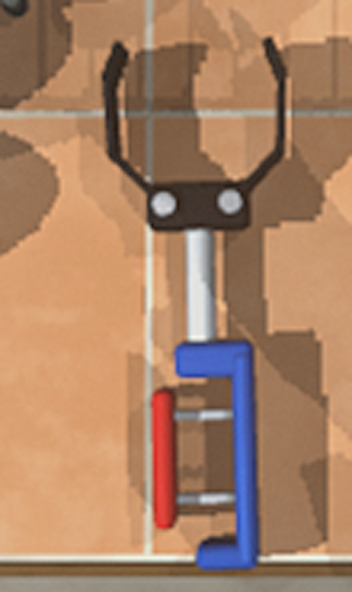

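View pics/zj.png

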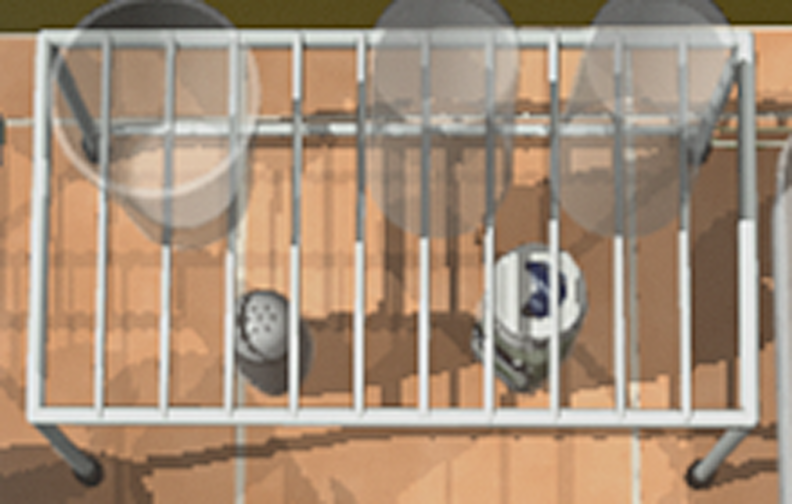

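View pics/zs.png

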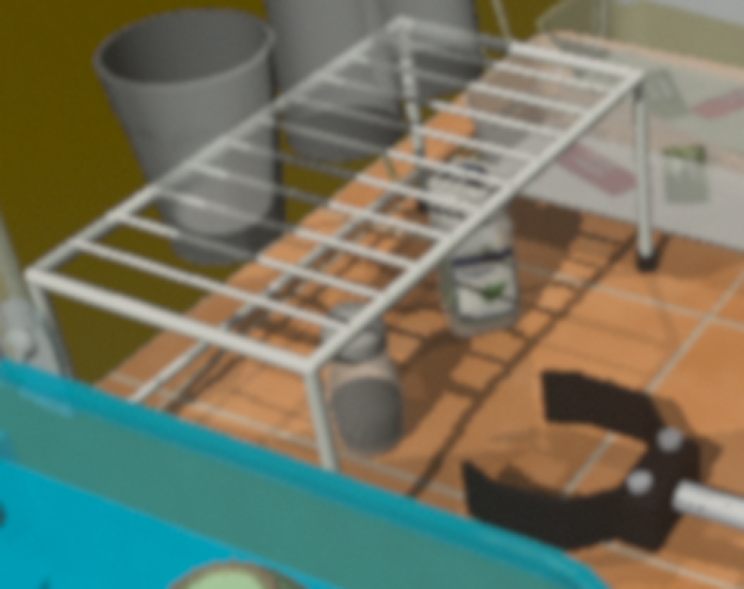

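```bash
python3 - <<'E'
from h import *
C=cam("top")
f=lambda x,y,s=3.2,o=(240,180):(x/s+o[0],y/s+o[1])
for n,p,z in(("tipL",f(120,42),.04),("tipR",f(270,40),.04),("tipmid",f(195,41),.04),("screwmid",f(196.5,202),.042),("shaftA",f(199,232),.02),("shaftB",f(202,340),.02),("blueR1",f(253,345),.036),("blueR2",f(257,560),.036),("redTop",f(163,392),.034),("redBot",f(163,527),.034),("redL1",f(153,400),.036),("redL2",f(154,520),.036),("bluefront",f(215,342),.036),("blueback",f(225,567),.036)):
    print(n,ray(C,p,z)[:2])
g=lambda x,y:f(x,y,3.6,(220,50))
for n,p,z in(("cap",g(540,292),.098),("jarfront_bottom",g(525,392),0),("shk",g(265,325),.085),("footL",g(90,475),0),("footR",g(698,480),0),("edgeL",g(35,415),.138),("edgeR",g(750,415),.138)):
    print(n,ray(C,p,z)[:2])
S=cam("scene");q=lambda x,y:f(x,y,3.1,(100,120))
for n,p in(("jar base L",q(455,325)),("R",q(517,315)),("low",q(485,335)),("shakerlow",q(372,455))):print(n,ray(S,p,0)[:2])
E
```

```text
tipL [ 0.62983676 -0.21396102]
tipR [ 0.63047417 -0.2960009 ]
tipmid [ 0.6301557  -0.25501183]
screwmid [ 0.54193127 -0.2560892 ]
shaftA [ 0.5266832  -0.25610911]
shaftB [ 0.4673831  -0.25783738]
blueR1 [ 0.46505105 -0.28628644]
blueR2 [ 0.35154836 -0.28819382]
redTop [ 0.43996598 -0.23766666]
redBot [ 0.3685222  -0.23791795]
redL1 [ 0.43583664 -0.23246873]
redL2 [ 0.37247728 -0.23326437]
bluefront [ 0.46670599 -0.26580267]
blueback [ 0.34790373 -0.2711666 ]
cap [ 0.72246643 -0.37225417]
jarfront_bottom [ 0.69923454 -0.37182904]
shk [ 0.71162367 -0.24549267]
footL [ 0.65760859 -0.14945301]
footR [ 0.65315283 -0.4590391 ]
edgeL [ 0.65786428 -0.15017994]
edgeR [ 0.65580673 -0.45853599]
jar base L [ 0.7312419  -0.35327841]
R [ 0.70220907 -0.37830215]
low [ 0.70906763 -0.35234716]
shakerlow [ 0.70629835 -0.23136219]
```

>>> move_arm:
  series:
    - [[0,0,0,0,0,8.4,1],[0,0,0,0,0,8.4,1],[3.3,2.2,0,0,0,0,1],[4.3,2.8,0,0,0,0,1],[4.3,2.8,0,0,0,0,1],[4.3,2.8,0,0,0,0,1],[4.3,2.8,0,0,0,0,1],[4.3,2.8,0,0,0,0,1],[4.3,2.8,0,0,0,0,1],[3.8,3.1,0,0,0,0,1],[0,0,5,0,0,0,1],[0,0,0,0,0,0,1]]

```text
time_s: 1.85
tcp_pos: [0.4048, -0.2592, 0.1493]
ee_rot: [[-0.022, 1.0, -0.008], [1.0, 0.022, 0.003], [0.003, -0.008, -1.0]]
wrist_force: [-0.1, 0.3, -0.8]
gripper_width: 0.999
```

```bash
python3 - <<'E'
from h import *
cv2.imwrite("pics/w1.png",r.capture("wrist")["color"])
cv2.imwrite("pics/s1.png",r.capture("scene")["color"])
print(r.sense()["tcp_pos"])
E
```

```text
[ 0.40766059 -0.26120359  0.15297266]
```

View pics/w1.png

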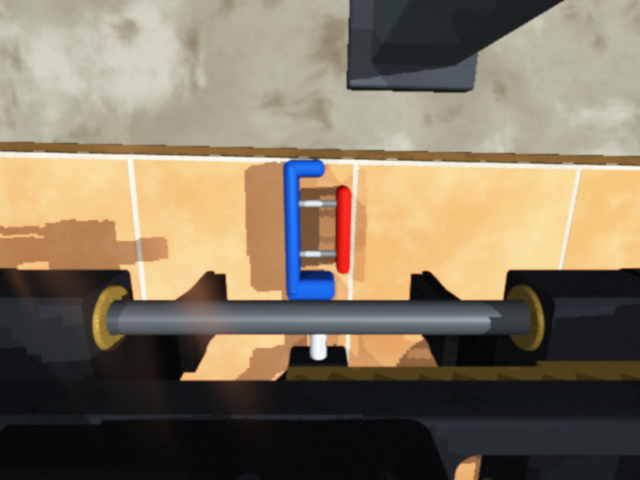

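View pics/s1.png

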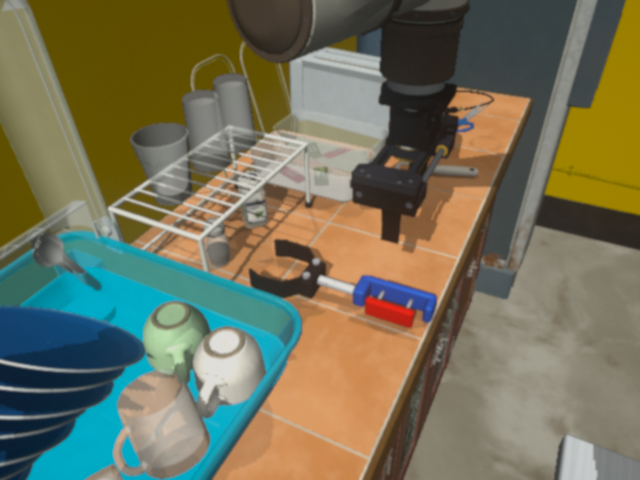

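```bash
python3 - <<'E'
from h import *
s=r.sense();c=r.capture("wrist");T=np.array(c["tool_from_camera"]);E=s["ee_rot"];p0=s["tcp_pos"]
def wr(p,z):
    d=E@T[:3,:3]@np.array([(p[0]-c["cx"])/c["fx"],(p[1]-c["cy"])/c["fy"],1]);o=E@T[:3,3]+p0;return o+d*(z-o[2])/d[2]
hsv=cv2.cvtColor(c["color"],cv2.COLOR_BGR2HSV);H,S,V=[hsv[...,i].astype(int) for i in range(3)]
for n,m in(("red",((H<5)|(H>172))&(S>170)),("blue",(H>105)&(H<130)&(S>120))):
    m[:150]=0;m[300:]=0;m,ce,st=pix(m);x,y,w,h=st[:4];print(n,st,[wr(q,.036)[:2] for q in((x,y+h/2),(x+w,y+h/2),(x+w/2,y),(x+w/2,y+h))])
C=cam("scene");print(proj(C,p0),p0,s["ee_rot"])
E
```

```text
red [ 338  181   16   87 1158] [array([ 0.40315818, -0.24460383]), array([ 0.40286531, -0.23122878]), array([ 0.36695457, -0.2393972 ]), array([ 0.4413411 , -0.23634186])]
blue [ 287  155   50  139 3209] [array([ 0.4040918 , -0.28724275]), array([ 0.40317648, -0.2454398 ]), array([ 0.34699558, -0.26734265]), array([ 0.46608497, -0.26523486])]
[399.24551147 230.00666771] [ 0.40766059 -0.26120359  0.15297266] [[-2.17679657e-02  9.99763047e-01  7.68531618e-05]
 [ 9.99762531e-01  2.17680326e-02 -1.01688477e-03]
 [-1.01831676e-03  5.46993987e-05 -9.99999480e-01]]
```

>>> move_arm:
  series:
    - [[0.2,0,4,0,0,0,1],[0,0,4,0,0,0,1],[0,0,3.5,0,0,0,1],[0,0,2,0,0,0,1],[0,0,1,0,0,0,1],[0,0,0,0,0,0,0.5],[0,0,0,0,0,0,0.26],[0,0,0,0,0,0,0.24],[0,0,0,0,0,0,0.24],[0,0,0,0,0,0,0.24]]

```text
time_s: 3.3
tcp_pos: [0.4077, -0.259, 0.0076]
ee_rot: [[-0.022, 1.0, 0.001], [1.0, 0.022, -0.001], [-0.001, 0.001, -1.0]]
wrist_force: [-0.9, -3.2, 3.4]
gripper_width: 0.63
```

```bash
python3 - <<'E'
from h import *
s=r.sense();print(s["tcp_pos"],s["gripper_width"]*87,s["wrist_force"])
C=cam("top");cv2.imwrite("pics/t2.png",C[0]);cv2.imwrite("pics/s2.png",r.capture("scene")["color"])
E
```

```text
[ 0.40772688 -0.25899056  0.00755896] 54.82879086353154 [-0.94625954 -3.17076514  3.41057653]
```

View pics/t2.png

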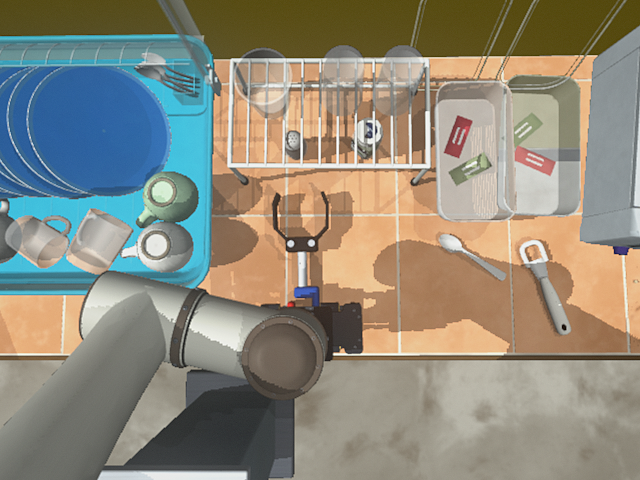

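View pics/s2.png

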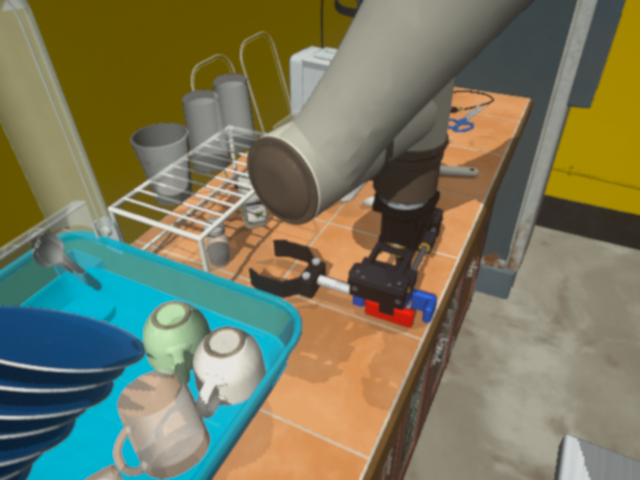

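>>> move_arm:
  series:
    - [[-0.6,0,0,0,0,0,0.24],[-1.3,0,0,0,0,0,0.24],[-1.6,0,0,0,0,0,0.24],[-1.7,0,0,0,0,0,0.24],[-1.7,0,0,0,0,0,0.24],[-1.7,0,0,0,0,0,0.24],[-1.5,0,0,0,0,0,0.24],[-1.2,0,0,0,0,0,0.24],[-0.6,0,0,0,0,0,0.24],[0,0,0,0,0,0,0.24],[0,0,0,0,0,0,0.24]]

```text
time_s: 4.78
tcp_pos: [0.4096, -0.3776, 0.0072]
ee_rot: [[-0.022, 1.0, -0.001], [1.0, 0.022, 0.0], [0.0, -0.001, -1.0]]
wrist_force: [-0.5, 0.5, 4.5]
gripper_width: 0.619
```

```bash
python3 - <<'E'
from h import *
s=r.sense();print(s["tcp_pos"],s["gripper_width"]*87,s["wrist_force"])
C=cam("top");cv2.imwrite("pics/t3.png",cv2.resize(C[0][50:310,270:460],None,fx=2.3,fy=2.3,interpolation=cv2.INTER_CUBIC))
E
```

```text
[ 0.40963442 -0.37762073  0.00716357] 53.86555515333458 [-0.50984919  0.51631515  4.48786459]
```

View pics/t3.png

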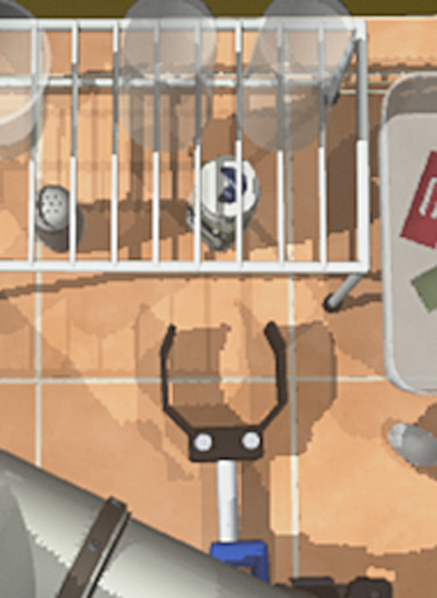

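```bash
python3 - <<'E'
from h import *
C=cam("top")
f=lambda x,y:(x/2.3+270,y/2.3+50)
a=ray(C,f(221.5,327),.04)[:2];b=ray(C,f(227,440),.042)[:2];c=ray(C,f(228,500),.02)[:2]
print(a,b,c,np.degrees(np.arctan2(*(a-b)[::-1])),np.degrees(np.arctan2(*(a-c)[::-1])))
print("cap",ray(C,f(229,187),.098)[:2])
print(proj(C,[.722,-.372,0]),)
E
```

```text
[ 0.6306316  -0.36917161] [ 0.54461531 -0.37219731] [ 0.50005674 -0.37407302] 2.0146015408451987 2.1497120516748445
cap [ 0.72214682 -0.37153642]
[365.79025057 146.76033093]
```

>>> move_arm:
  series:
    - [[-0.1,0.5,0,0,0,0,0.24],[-0.1,1.1,0,0,0,0,0.24],[-0.1,1.4,0,0,0,0,0.24],[-0.1,1.5,0,0,0,0,0.24],[0,1.5,0,0,0,0,0.24],[0,1.5,0,0,0,0,0.24],[0,1.4,0,0,0,0,0.24],[0,1.2,0,0,0,0,0.24],[0,1.1,0,0,0,0,0.24],[0,0.8,0,0,0,0,0.24],[0,0.5,0,0,0,0,0.24],[0,0,0,0,0,0,0.24]]

```text
time_s: 6.38
tcp_pos: [0.5333, -0.3789, 0.0067]
ee_rot: [[-0.021, 1.0, -0.004], [1.0, 0.021, 0.001], [0.001, -0.004, -1.0]]
wrist_force: [-4.5, -0.6, 5.2]
gripper_width: 0.62
```

```bash
python3 - <<'E'
from h import *
s=r.sense();print(s["tcp_pos"],s["gripper_width"]*87,s["wrist_force"])
C=cam("top");cv2.imwrite("pics/t4.png",cv2.resize(C[0][50:310,270:460],None,fx=2.3,fy=2.3,interpolation=cv2.INTER_CUBIC))
C=cam("scene");cv2.imwrite("pics/s4.png",C[0])
E
```

```text
[ 0.53330546 -0.37885028  0.00674856] 53.96065872429784 [-4.52966465 -0.58624499  5.21949005]
```

View pics/t4.png

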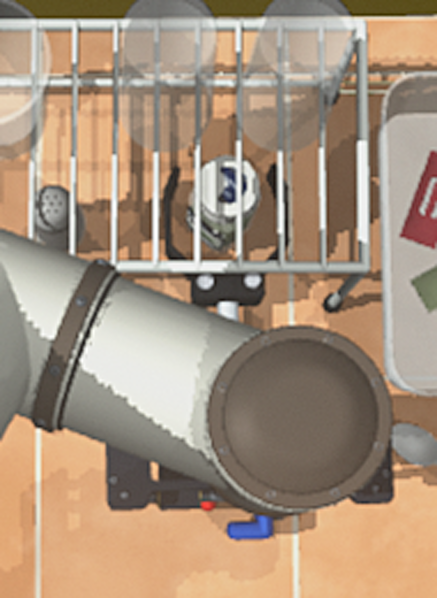

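View pics/s4.png

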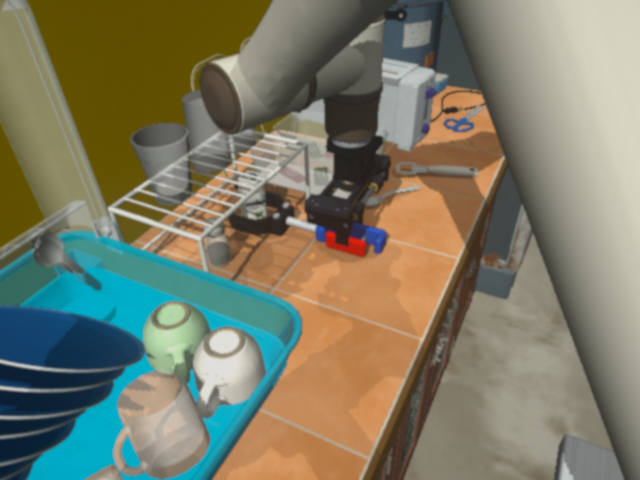

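```bash
python3 - <<'E'
from h import *
C=cam("top")
f=lambda x,y:(x/2.3+270,y/2.3+50)
a=ray(C,f(222.5,170),.04)[:2];b=ray(C,f(229.5,282),.042)[:2]
print(a,b,np.degrees(np.arctan2(*(a-b)[::-1])));u=(a-b)/np.linalg.norm(a-b);print("jawpt",a-u*.035)
print("cap",ray(C,f(229,187),.098)[:2])
E
```

```text
[ 0.75270823 -0.37129283] [ 0.66483387 -0.37548213] 2.729443930319364
jawpt [ 0.71774794 -0.37295952]
cap [ 0.72214682 -0.37153642]
```

>>> move_arm:
  series:
    - [[0,0.2,0,0,0,0,0.24],[-0.1,0,0,0,0,0,0.19],[-0.1,0,0,0,0,0,0.15],[-0.1,0,0,0,0,0,0.1],[-0.1,0,0,0,0,0,0.06],[-0.1,0,0,0,0,0,0.01],[0,0,0,0,0,0,-0.04],[0,0,0,0,0,0,-0.1],[0,0,0,0,0,0,-0.3],[0,0,0,0,0,0,-1],[0,0,0,0,0,0,-1],[0,0,0,0,0,0,-1]]

```text
time_s: 8.02
tcp_pos: [0.5373, -0.3838, 0.0069]
ee_rot: [[-0.021, 1.0, 0.0], [1.0, 0.021, -0.0], [-0.0, 0.0, -1.0]]
wrist_force: [-1.0, -2.3, 0.1]
gripper_width: 0.474
```

```bash
python3 - <<'E'
from h import *
s=r.sense();print(s["tcp_pos"],s["gripper_width"]*87,s["wrist_force"])
C=cam("top");cv2.imwrite("pics/t5.png",cv2.resize(C[0][50:310,270:460],None,fx=2.3,fy=2.3,interpolation=cv2.INTER_CUBIC))
E
```

```text
[ 0.53733747 -0.38375377  0.0068777 ] 41.2590902834046 [-0.95637197 -2.29430054  0.13808397]
```

View pics/t5.png

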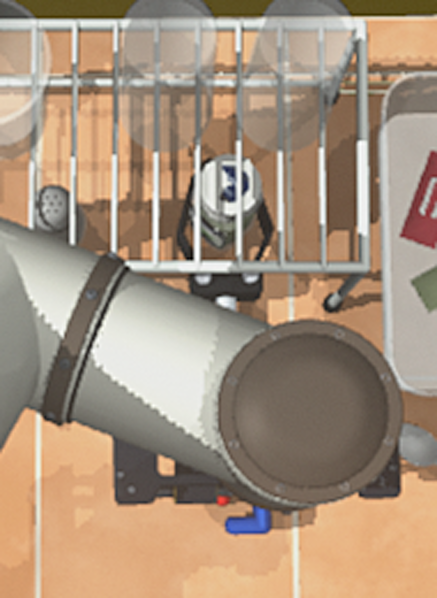

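>>> move_arm:
  series:
    - [[0,-0.3,0,0,0,0,-1],[0,-0.6,0,0,0,0,-1],[0,-0.8,0,0,0,0,-1],[0,-0.8,0,0,0,0,-1],[0,-0.8,0,0,0,0,-1],[0,-0.6,0,0,0,0,-1],[0,-0.3,0,0,0,0,-1]]

```text
time_s: 8.95
tcp_pos: [0.4943, -0.3847, 0.007]
ee_rot: [[-0.021, 1.0, -0.001], [1.0, 0.021, 0.0], [0.0, -0.0, -1.0]]
wrist_force: [1.0, -0.3, -1.6]
gripper_width: 0.473
```

```bash
python3 - <<'E'
from h import *
s=r.sense();print(s["tcp_pos"],s["gripper_width"]*87,s["wrist_force"])
C=cam("top");cv2.imwrite("pics/t6.png",cv2.resize(C[0][50:310,270:460],None,fx=2.3,fy=2.3,interpolation=cv2.INTER_CUBIC))
E
```

```text
[ 0.49434146 -0.38468997  0.0069613 ] 41.13892223643303 [ 0.97157446 -0.30270167 -1.6232613 ]
```

View pics/t6.png

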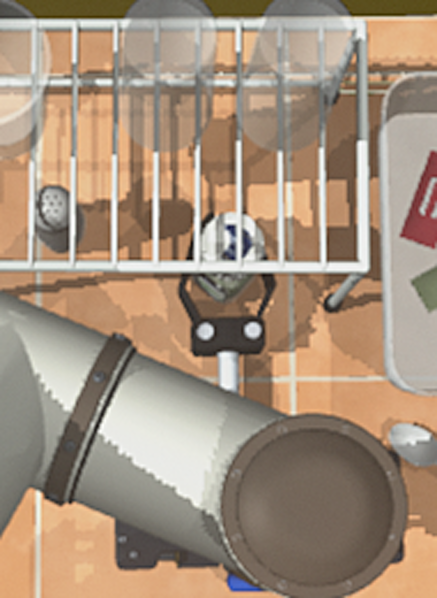

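The jar is following upright, held between the jaws. I'll continue drawing it out.

>>> move_arm:
  series:
    - [[0,-0.3,0,0,0,0,-1],[0,-0.7,0,0,0,0,-1],[0,-0.8,0,0,0,0,-1],[0,-0.8,0,0,0,0,-1],[0,-0.8,0,0,0,0,-1],[0,-0.8,0,0,0,0,-1],[0,-0.8,0,0,0,0,-1],[0,-0.8,0,0,0,0,-1],[0,-0.7,0,0,0,0,-1],[0,-0.4,0,0,0,0,-1],[0,-0.2,0,0,0,0,-1],[0,0,0,0,0,0,-1]]

```text
time_s: 10.5
tcp_pos: [0.4238, -0.3862, 0.007]
ee_rot: [[-0.022, 1.0, -0.001], [1.0, 0.022, 0.0], [0.0, -0.001, -1.0]]
wrist_force: [-0.7, -0.1, -3.3]
gripper_width: 0.477
```

```bash
python3 - <<'E'
from h import *
s=r.sense();print(s["tcp_pos"],s["gripper_width"]*87,s["wrist_force"])
C=cam("top");cv2.imwrite("pics/t7.png",cv2.resize(C[0][50:310,270:460],None,fx=2.3,fy=2.3,interpolation=cv2.INTER_CUBIC))
cv2.imwrite("pics/s7.png",r.capture("scene")["color"])
E
```

```text
[ 0.42379957 -0.38618721  0.00702777] 41.52806614945354 [-0.67254553 -0.05904588 -3.28753501]
```

View pics/t7.png

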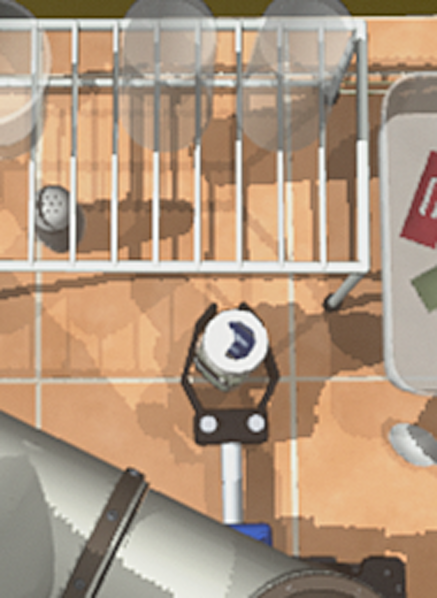

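View pics/s7.png

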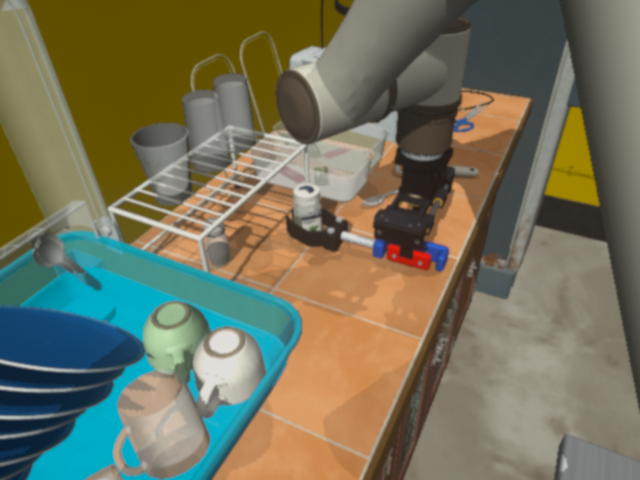

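>>> move_arm:
  series:
    - [[0,0,0,0,0,0,-0.02],[0.1,0,0,0,0,0,0.03],[0.1,0,0,0,0,0,0.08],[0.1,0,0,0,0,0,0.13],[0.1,0,0,0,0,0,0.18],[0.1,0,0,0,0,0,0.22],[0.1,0,0,0,0,0,0.27],[0,0,0,0,0,0,0.4],[0,0,0,0,0,0,0.7],[0,0,0,0,0,0,1],[0,0,0,0,0,0,1],[0,0,0,0,0,0,1]]

```text
time_s: 12.1
tcp_pos: [0.424, -0.3803, 0.0071]
ee_rot: [[-0.022, 1.0, 0.0], [1.0, 0.022, -0.0], [-0.0, 0.0, -1.0]]
wrist_force: [-0.7, 0.0, 0.1]
gripper_width: 0.981
```

```bash
python3 - <<'E'
from h import *
s=r.sense();print(s["tcp_pos"],s["gripper_width"]*87,s["wrist_force"])
C=cam("top");cv2.imwrite("pics/t8.png",cv2.resize(C[0][50:310,270:460],None,fx=2.3,fy=2.3,interpolation=cv2.INTER_CUBIC))
cv2.imwrite("pics/w8.png",r.capture("wrist")["color"])
E
```

```text
[ 0.4240269  -0.38028848  0.00711898] 85.37484489321483 [-0.69022668  0.02405377  0.05144376]
```

View pics/t8.png

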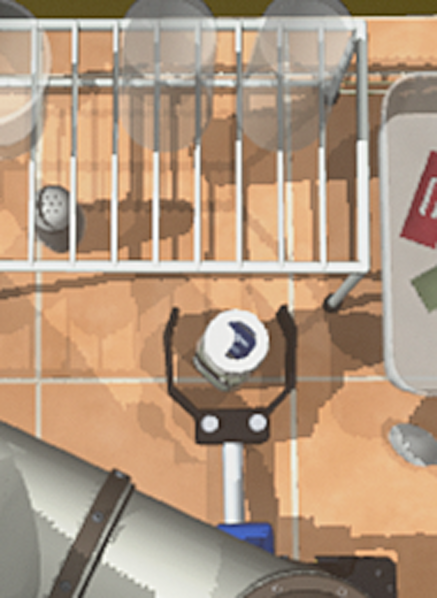

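View pics/w8.png

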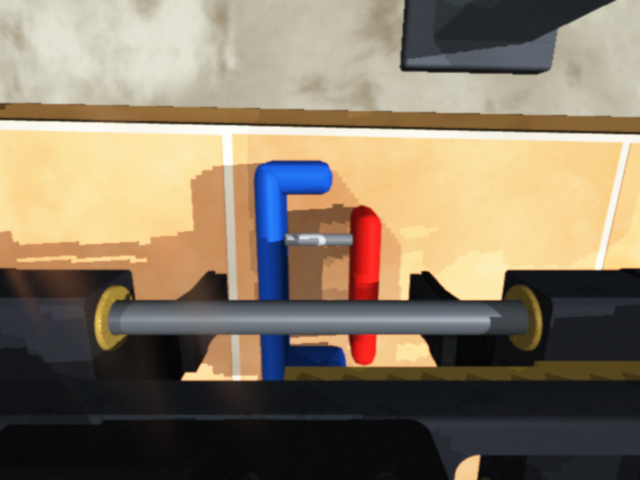

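The jaws have sprung open and the jar is standing free between them, in front of the shelf. The gripper is clear of both bars, so I'll lift straight up.

>>> move_arm:
  series:
    - [[0,0,-1,0,0,0,1],[0,0,-2,0,0,0,1],[0,0,-3,0,0,0,1],[0,0,-4,0,0,0,1],[0,0,-4,0,0,0,1],[0,0,-3,0,0,0,1],[0,0,-1,0,0,0,1],[0,0,0,0,0,0,1],[0,0,0,0,0,0,1]]

```text
time_s: 13.32
tcp_pos: [0.4231, -0.3797, 0.1854]
ee_rot: [[-0.021, 1.0, -0.003], [1.0, 0.021, 0.002], [0.002, -0.003, -1.0]]
wrist_force: [-0.3, -0.7, -0.2]
gripper_width: 0.999
```

```bash
python3 - <<'E'
from h import *
s=r.sense();print(s["tcp_pos"],s["gripper_width"]*87,s["wrist_force"],s["time_s"])
C=cam("top");cv2.imwrite("pics/t9.png",C[0])
cv2.imwrite("pics/s9.png",r.capture("scene")["color"])
f=lambda x,y:(x/2.3+270,y/2.3+50)
print("cap",ray(C,f(236,341),.098)[:2],"shaker",ray(C,f(52,207),.085)[:2])
E
```

```text
[ 0.42314349 -0.3796672   0.18542874] 86.92253393419567 [-0.28511643 -0.71851391 -0.22006105] 13.325
cap [ 0.61089994 -0.37516511] shaker [ 0.7121113  -0.24381195]
```

View pics/t9.png

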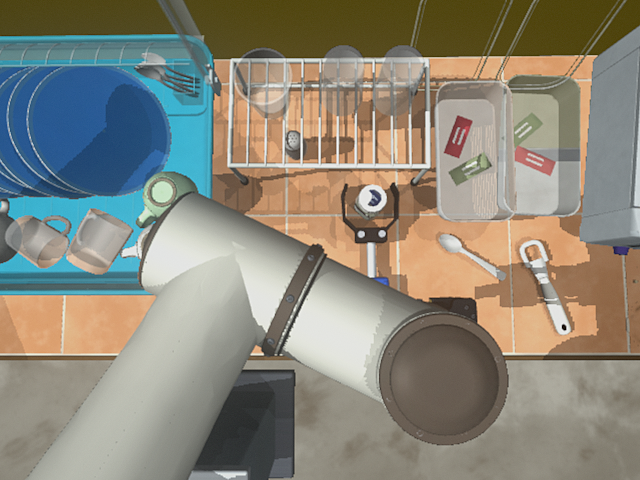

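View pics/s9.png

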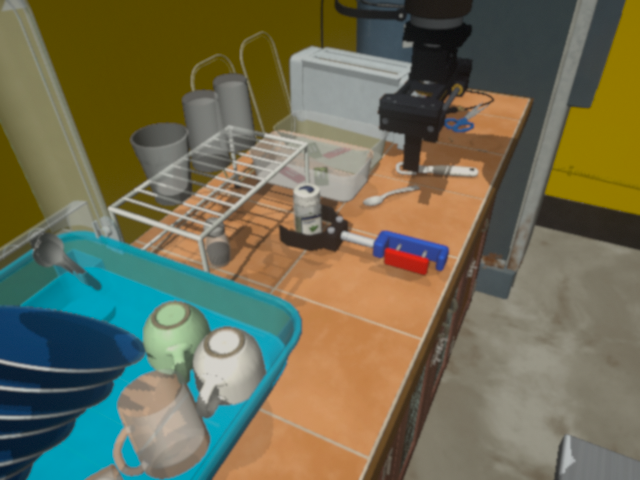

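```bash
python3 -c "
from station import r
print(r.finish_job())"
```

```text
the job is handed in; nothing more can be done
None
```

The spice jar is out from under the shelf, standing, and I have handed the job in at about 13.5 s of the 40 s allowed. No verdict came back.

- **What I did:** I pinched the reacher lightly by its grip and slid its open jaws round the jar. I then squeezed the trigger until the jaws stopped on the jar, at about 14.7 mm of press. I drew the jar out, let the jaws spring open and lifted the gripper straight up.
- **Jar:** In the last images it stands upright at about (0.611, -0.375). Its back is about 20 mm in front of the shelf's front edge at x ≈ 0.655. The gripper itself never came near it.
- **Shaker:** It is still standing where it was. Its measured position differs by 2 mm from the first reading, which is within measuring error.
- **Gripper and forces:** The gripper was open and about 0.185 m above the worktop, touching nothing. Wrist force stayed within a few newtons in every reading.
- **Disagreements:** The reacher's direction measured anywhere from about 1° to 2.7° between views. The jaws still fitted round the jar without trouble. No check failed.

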